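Brake the assembly carriage, press the drawer knob home, release the brake

TASK

Push the red-tipped brake lever of the rolling assembly carriage down until it locks, then, with the brake still on, press the wooden knob gently but fully home until it bears tight on its brass backplate, and finally flick the brake lever up again so that the carriage is free. Do not let the carriage roll from its place, do not force the knob or ram the lever, and leave the other things on the bench where they are.

Things in the scene. Friction and masses are not known exactly. Their poses are not given: they have to be found in the camera images.
- brake_grip (a point): Centre of the red grip, a short roller 24 mm across and 26 mm long with flat ends, its axis level and parallel to the hinge, on the free end of the steel brake lever (arm 10 mm thick) at the carriage's left side, 95 mm from the hinge axis. Locked: level with the hinge, 40 mm above the bare table. Pushing it down takes up to about 10 N square to the lever, lifting it off the lock about as much
- brake_hinge (a point): Point on the lever's hinge axis, 40 mm above the table, in the lever's mid plane. x: the hinge axis (level, along the carriage's track, the way the knob is pressed in); y: level, from the hinge towards the grip when locked; z up. The point moves with the carriage and does not turn with the lever
- front (a point): Point on the face of the brass backplate (34 mm across, 3 mm thick) on the front of the wooden drawer, at the axis of the knob's hole, 88 mm above the table. x: level, into the drawer, the way the knob is pressed; y: to the left of that; z up. The drawer (140 x 156 mm) is fixed on the green carriage; its top is 120 mm, the deck 52 mm above the table; the deck reaches 40 mm out in front of the drawer
- carriage (a joint): Place of the carriage along its track (m), positive in the direction in which the knob is pressed, stops at -0.06 and 0.06. With the brake off it rolls at about 2 N
- spare_knob_a: Bystander: dark spare knob standing on its 34 mm head, 50 mm tall; origin under its centre
- spare_knob_b: Bystander: lighter spare knob, the same
- glue: Bystander: yellow glue bottle, 48 mm across, 100 mm tall; origin under its centre
- try_square: Bystander: wooden-stocked try square lying flat, 100 x 135 mm; origin under the middle of its stock
- offcut: Bystander: wood offcut 90 x 60 x 22 mm; origin under its centre
- tin: Bystander: open metal tin, 68 mm across, 75 mm tall; origin under its centre
- mallet: Bystander: hammer lying flat; origin under it
- brake: The brake lever, origin on its hinge axis, its y axis along the arm to the grip, x the hinge axis. Arm level = down on its hard stop: locked, it stays and holds the carriage against about 30 N. A cam brakes less and less up to 0.78 rad above level (grip 67 mm above the hinge); above that the brake is off and the lever stays where it is left, up to its upper stop at 1.05 rad
- knob: The turned dark wooden knob, 34 mm across at its head. Origin: centre of its collar's end, which must meet the point front (fully home, a hard stop). Axes as those of point front: the knob reaches 30 mm from the origin along -x, to the flat end that is pressed. It starts 10 to 21 mm out. The tight fit takes 12 N to move; 16 to 20 N seats it tight; above 23 N the drawer front cracks
- brake_stop: Small yellow stop on the carriage (34 x 14 mm) under the middle of the lever's arm, on which the arm lands when locked. Its origin is the carriage's, at table height below the middle of the deck. Ramming the grip down onto the stop with more than about 40 N bends the bracket
- backplate: The brass backplate on the drawer front, against which the knob's collar must bear. Origin: centre of its rear face, 3 mm behind the point front

How it is judged:
By the outcome, as a careful person would: the job done as asked, in the order asked, and still so for the second after the job is handed in, with the robot touching nothing.
It also fails if it takes over 72 s, if anything falls off the work surface, if the arm or the gripper's body presses on something with over 40 N, if the wrist force passes 120 N, or if a joint passes its speed limit or range.

ROBOT

A 6-joint arm with a two-finger parallel gripper is mounted at the origin on the work surface. World frame = base frame: x ahead of the robot, y to its left, z up, the work surface at z = 0. Lengths are in m, angles in degrees, forces in N, time in s.
With the tool pointing down it reaches from about 0.325 to 0.85 m from the base axis. Payload 4.4 kg.
Tool frame: the origin (TCP) lies at the very end of the fingers, on their centre line; the grasp point (between the pads) lies 19 mm behind it (grasp_offset is the distance from the TCP to the grasp point, in m); z points along the fingers, y is the line along which they close (so a half turn about z gives the same grasp; the last joint's range is limited). The gripper opens to 94 mm and grips with 3 to 60 N. Pads are 16 mm wide; open, the fingers measure 119 mm over their backs; the gripper's body (75 mm by 177 mm) begins 78 mm behind the grasp point.
Start: joints at [-79.097, 11.837, 88.321, -0, 79.842, -8.623], TCP at [0.192, -0.542, 0.205] pointing down, gripper open.
Joint ranges: [-156.59, 156.59], [-49.26, 127.26], [12.9, 141.05], [-63.56, 243.56], [4.71, 150.69], [-161.64, 161.64]. Speed limits (degrees/s): [159.86, 159.86, 180, 180, 180, 180].

INTERFACE

Orientations are given as a 3x3 rotation matrix whose columns are the frame's x, y, z axes.
In Python, from plant import sense, read_camera, camera_model, close_job, grasp_offset gives the robot as it stands.
- The arm moves only by the tool carry_out, never from a script. Its argument "steps" is a list of rows, each an object with "turn": the turn, a rotation vector about the world's x, y, z in degrees, a list of three; "travel": the shift along the world's x, y, z in m, a list of three; "jaw": the opening, from -1 (shut) to 1 (fully open). In form: [{"turn": [ax, ay, az], "travel": [x, y, z], "jaw": jaw}, ...]. A call has 1 to 8 rows; each row shifts and turns the commanded pose from where the row before left it; what a row does not reach is not made up. A row lasts 1/8 s, in which the tool goes at most 62.5 mm and 10.7 degrees, less where a joint would pass 70% of its speed; a pose out of reach is approached as far as the arm can. A call with a gripper value outside its range is refused whole. The fingers move at their own pace and stop on an object; "force" is the grip in N (left out, the last holds). Time passes only in rows, so rows that do not move let the fingers close. It gives the time, the measured TCP pose, the force, the opening and the grip force at its end, in the units of the state.
- sense(): the state, without advancing time (a new reading comes with each control period).
- read_camera(name): name is "scene" or "top"; returns (picture, depth): 384x512x3 uint8, red, green, blue; 384x512 float32, m along the optical axis (not along the pixel's ray), 0 where there is no reading.
- camera_model(name): a dict with "camera_matrix" (3x3 intrinsics, pixels), "dist" ([k1, k2, p1, p2, k3] as OpenCV has them; the pictures are not rectified), "R" (3x3) and "t" (3): a world point X has camera coordinates R X + t. Camera axes: x right, y down, z forward; pixel columns grow to the right and rows downward; lengths in m; the calibration is good to about 2 mm. A picture is of the moment at which its call begins. camera_model takes no time and is no camera call.
- close_job(): hands the job in; it is judged then, once.
The state is a dict: "clock": time; "joint_pos": joint angles; "joint_vel": joint speeds; "joint_efforts": joint torques, N m; "tool_pos": TCP position; "orientation": TCP orientation; "contact_force": force on the tool from outside, world axes, zero at the start; "torque": the same for the moment, N m; "width": finger opening in m; "grip_force": force on a finger pad.
Only numpy, scipy, OpenCV 4.12 (cv2) and the standard library are available. Lean on these libraries where they do the work, as an engineer would, in place of code of your own. Each camera call takes 0.05 s, during which the arm holds its last target. There are 200 camera calls.

## Working session

There is one attempt and no reset: what is moved stays moved. The work goes in short steps, Python scripts to look and compute and a tool call to move; the robot and the scene stay as the last step left them, time stands still between calls to the robot, and variables do not carry over. Pictures are saved under pics/ and viewed, at most 10 in all, crops included, and the job is handed in when it is done.

Besides the shell and the picture viewer there is one more tool, called by a JSON object that holds its "method" and its "body". carry_out: Moves the arm, as the interface text tells. Its arguments: {"type":"object","properties":{"steps":{"type":"array"},"force":{"type":"number"}},"required":["steps"]}

```bash
mkdir -p pics; cat > h.py <<'E'
import numpy as np, cv2
from plant import sense, read_camera, camera_model, close_job, grasp_offset
def ray(m,uv):
    K=np.array(m["camera_matrix"]);d=np.array(m["dist"]);R=np.array(m["R"]);t=np.array(m["t"])
    p=cv2.undistortPoints(np.array(uv,float).reshape(-1,1,2),K,d).reshape(-1,2)
    D=np.c_[p,np.ones(len(p))]
    return -R.T@t, D@R   # origin, dirs (unit depth)
def at_z(m,uv,z):
    o,D=ray(m,uv); s=(z-o[2])/D[:,2]; return o+D*s[:,None]
def cloud(m,dep):
    v,u=np.mgrid[:dep.shape[0],:dep.shape[1]]
    o,D=ray(m,np.c_[u.ravel(),v.ravel()]); P=o+D*dep.ravel()[:,None]; P[dep.ravel()==0]=np.nan
    return P.reshape(*dep.shape,3)
E
python3 - <<'E'
from h import *
for n in("scene","top"):
    p,d=read_camera(n); np.savez(n,p=p,d=d); cv2.imwrite(f"pics/{n}0.png",p[...,::-1])
    m=camera_model(n); P=cloud(m,d); o,_=ray(m,[[0,0]]); print(n,o,np.array(m["R"])[2], (d>0).mean())
    hsv=cv2.cvtColor(p,cv2.COLOR_RGB2HSV)
    for c,k in(("red",((hsv[...,0]<6)|(hsv[...,0]>174))&(hsv[...,1]>150)&(hsv[...,2]>70)),("green",(hsv[...,0]>40)&(hsv[...,0]<85)&(hsv[...,1]>70))):
        N,L,S,C=cv2.connectedComponentsWithStats(k.astype(np.uint8))
        for i in range(1,N):
            if S[i,4]>25: print(c,S[i],C[i].round(1),np.nanmedian(P[L==i],0).round(4))
print(sense())
E
```

```text
scene [ 1.28462237 -0.45689905  0.94738481] [-0.59821657  0.37819588 -0.70647351] 0.9960123697916666
red [295 162   8  10  34] [298.4 165.5] [0.5555 0.1362 0.1288]
red [268 225  13   8  50] [274.1 228.6] [ 0.6731 -0.0254  0.0713]
green [347   0  12  27 132] [353.4   8.8] [-0.5119  1.3229 -0.0389]
green [376   0  13  17  80] [381.4   5.9] [-0.4162  1.4432 -0.0069]
green [219 198  85  52 510] [264.2 231.3] [ 0.6768 -0.0583  0.0523]
top [ 0.37707076 -0.01496713  1.50788608] [ 0.12243409 -0.00254354 -0.99247339] 0.9959462483723959
red [193 186   7   8  49] [196.3 189.6] [0.5526 0.1397 0.128 ]
green [219 198  28  15 338] [232.2 205.1] [0.513  0.0417 0.0511]
green [251 200  27  16 345] [264.  207.4] [ 0.5043 -0.0533  0.0506]
{'clock': 0.1, 'joint_pos': array([-7.90937916e+01,  1.18799218e+01,  8.83962761e+01, -2.87152879e-04,
        7.98436287e+01, -8.62273814e+00]), 'joint_vel': array([-0.07139774, -0.10201931, -0.15813026,  0.06556147, -0.07988339,
        0.0058009 ]), 'joint_efforts': array([-6.22272000e-04, -3.71867859e+01, -2.82292593e+01,  7.00451061e-02,
        3.11052706e-02, -4.77461015e-05]), 'tool_pos': array([ 0.19206099, -0.54118771,  0.20440425]), 'orientation': array([[ 9.42472492e-01,  3.34283474e-01, -4.00534348e-04],
       [ 3.34283572e-01, -9.42470307e-01,  2.05265840e-03],
       [ 3.08678051e-04, -2.06846613e-03, -9.99997813e-01]]), 'contact_force': array([ 0.57042585, -0.20103263, -0.31913987]), 'torque': array([-0.00088942, -0.00158275,  0.01803368]), 'grip_force': 0.0, 'width': 0.09410191822835635}
```

```bash
python3 - <<'E'
import cv2
s=cv2.imread("pics/scene0.png");t=cv2.imread("pics/top0.png")
cv2.imwrite("pics/a.png",cv2.resize(s[120:290,160:384],None,fx=3.5,fy=3.5,interpolation=cv2.INTER_CUBIC))
cv2.imwrite("pics/b.png",cv2.resize(t[110:260,150:350],None,fx=4,fy=4,interpolation=cv2.INTER_CUBIC))
E
```

```text
(no output)
```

View pics/a.png

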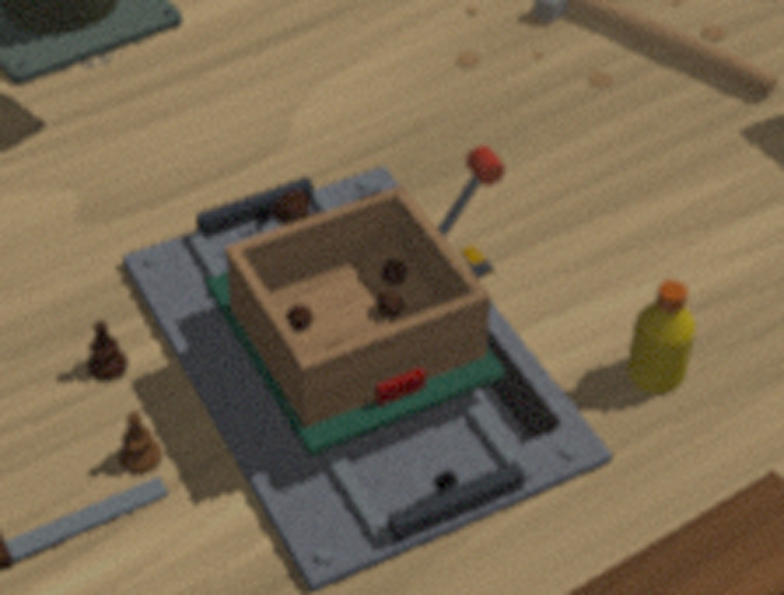

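View pics/b.png

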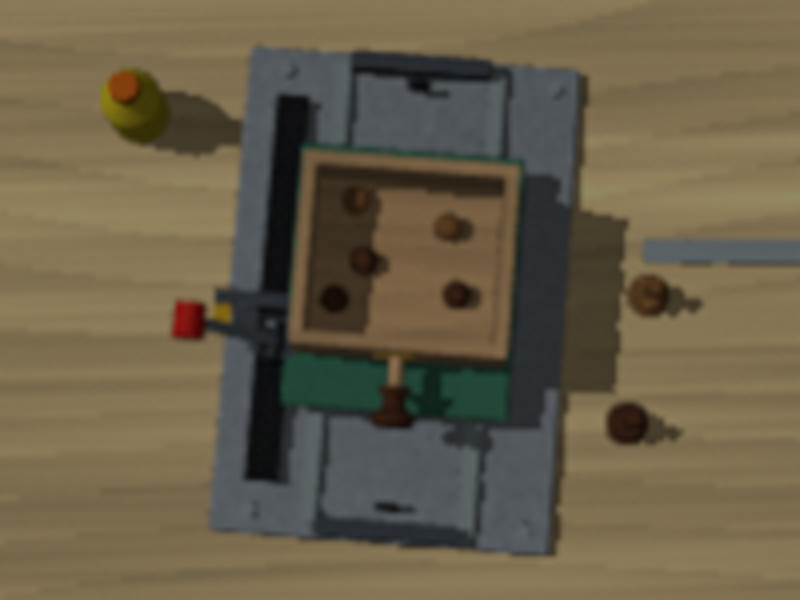

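The scene view shows the drawer on the green carriage, with the red grip raised at crop (485,163) and the glue bottle at (660,340). In the top view the drawer corners are about (290,346), (508,360), (522,162) and (303,149), the knob head is at (392,402), and the grip at (188,320). The knob is pressed roughly along +x, with a slight yaw.

```bash
python3 - <<'E'
from h import *
m=camera_model("top"); z=np.load("top.npz"); p,d=z["p"],z["d"]; P=cloud(m,d)
px=np.array([[290,346],[508,360],[522,162],[303,149]])/4+[150,110]
C=at_z(m,px,.12)[:,:2]; print("corners",C.round(4)); 
w=[np.linalg.norm(C[i]-C[(i+1)%4]) for i in range(4)]; print("sides",np.round(w,4))
k=(P[...,2]>.112)&(P[...,2]<.128)&(abs(P[...,0]-.58)<.12)&(abs(P[...,1])<.11)
r=cv2.minAreaRect(P[k][:,:2].astype(np.float32)*1000); print("rim",k.sum(),r)
x=(C[2]+C[3]-C[0]-C[1]);x/=np.linalg.norm(x); y1=C[0]-C[1]; print("yaw",np.degrees(np.arctan2(x[1],x[0])),np.degrees(np.arctan2(-y1[0],y1[1])))
c=C.mean(0); y=np.array([-x[1],x[0]])
for n in("top","scene"):
    mm=camera_model(n); zz=np.load(n+".npz"); Q=cloud(mm,zz["d"]); a=(Q[...,:2]-c)@x; b=(Q[...,:2]-c)@y
    k=(a<-.074)&(a>-.16)&(abs(b)<.05)&(Q[...,2]>.065)&(Q[...,2]<.115)
    print(n,"knob n",k.sum(),"a,b range",np.percentile(a[k],[0,5,95,100]).round(4),np.percentile(b[k],[0,5,50,95,100]).round(4),"z",np.percentile(Q[k][:,2],[5,95,100]))
    hs=cv2.cvtColor(zz["p"],cv2.COLOR_RGB2HSV); k=((hs[...,0]<6)|(hs[...,0]>174))&(hs[...,1]>150)&(hs[...,2]>70)&(Q[...,2]>.1)&(Q[...,1]>.1)
    print(" grip a,b",np.percentile(a[k],[5,50,95]).round(4),np.percentile(b[k],[5,50,95]).round(4),"z",np.percentile(Q[k][:,2],[5,50,95]).round(4))
print("c",c,"x",x)
# knob pixels in top by z plane
px=np.array([[374,425],[410,427],[392,426],[392,356]])/4+[150,110]
K=at_z(m,px,.088)[:,:2]; print("knob a,b",((K-c)@x).round(4),((K-c)@y).round(4),K.round(4))
E
```

```text
corners [[ 0.5318  0.0657]
 [ 0.5178 -0.089 ]
 [ 0.6608 -0.1037]
 [ 0.6744  0.0538]]
sides [0.1553 0.1437 0.1581 0.1431]
rim 641 ((598.1306762695312, -14.961219787597656), (156.35243225097656, 138.0144805908203), 84.19793701171875)
yaw -5.321621209461185 -5.161895627758881
top knob n 111 a,b range [-0.1207 -0.1199 -0.0785 -0.0741] [-0.0096 -0.0065  0.0044  0.0164  0.0198] z [0.08665688 0.10346733 0.10794043]
 grip a,b [-0.068  -0.0586 -0.048 ] [0.1453 0.1528 0.1604] z [0.1219 0.128  0.1338]
scene knob n 87 a,b range [-0.1197 -0.1179 -0.0923 -0.0901] [-0.0144 -0.012  -0.0019  0.0138  0.0177] z [0.08529551 0.10389154 0.10631889]
 grip a,b [-0.0677 -0.055  -0.0444] [0.1442 0.1499 0.1572] z [0.123  0.1288 0.1323]
c [ 0.59617412 -0.01827708] x [ 0.99568977 -0.09274633]
knob a,b [-0.1218 -0.1215 -0.1217 -0.0708] [ 0.0149 -0.0112  0.0018  0.0053] [[ 0.4763  0.0078]
 [ 0.4741 -0.0182]
 [ 0.4752 -0.0052]
 [ 0.5261 -0.0065]]
```

Checks hold: the drawer sides measure 155 x 143 mm against 156 x 140, the yaw is about -5.2°, and the knob end is about 18 mm out from home. The grip centre is near (0.553, 0.137, 0.122), which matches the upper stop. I'm moving above the grip with the fingers shut.

{"method": "carry_out", "body": {"steps": [{"turn": [0, 0, -5], "travel": [0.02, 0.038, 0.025], "jaw": -1}, {"turn": [0, 0, -5], "travel": [0.023, 0.044, 0.02], "jaw": -1}, {"turn": [0, 0, -5], "travel": [0.023, 0.044, 0], "jaw": -1}, {"turn": [0, 0, -5], "travel": [0.023, 0.044, 0], "jaw": -1}, {"turn": [0, 0, -4.7], "travel": [0.023, 0.044, 0], "jaw": -1}, {"turn": [0, 0, 0], "travel": [0.023, 0.044, 0], "jaw": -1}, {"turn": [0, 0, 0], "travel": [0.023, 0.044, 0], "jaw": -1}, {"turn": [0, 0, 0], "travel": [0.023, 0.044, 0], "jaw": -1}], "force": 40}}

```text
clock: 1.1
tool_pos: [0.3734, -0.1943, 0.2501]
orientation: [[0.996, -0.091, -0.0], [-0.091, -0.996, 0.0], [-0.0, -0.0, -1.0]]
contact_force: [0.2, -1.0, -0.4]
width: 0.0174
grip_force: 0.0
```

{"method": "carry_out", "body": {"steps": [{"turn": [0, 0, 0], "travel": [0.023, 0.044, 0], "jaw": -1}, {"turn": [0, 0, 0], "travel": [0.023, 0.044, 0], "jaw": -1}, {"turn": [0, 0, 0], "travel": [0.023, 0.044, 0], "jaw": -1}, {"turn": [0, 0, 0], "travel": [0.023, 0.044, 0], "jaw": -1}, {"turn": [0, 0, 0], "travel": [0.023, 0.044, 0], "jaw": -1}, {"turn": [0, 0, 0], "travel": [0.023, 0.044, 0], "jaw": -1}, {"turn": [0, 0, 0], "travel": [0.023, 0.044, 0], "jaw": -1}, {"turn": [0, 0, 0], "travel": [0, 0, 0], "jaw": -1}]}}

```text
clock: 2.1
tool_pos: [0.5344, 0.1146, 0.2495]
orientation: [[0.996, -0.086, -0.002], [-0.086, -0.996, 0.0], [-0.002, -0.0, -1.0]]
contact_force: [-0.9, -0.1, 0.2]
width: 0.0002
grip_force: 0.0
```

{"method": "carry_out", "body": {"steps": [{"turn": [0, 0, 0], "travel": [0.019, 0.023, -0.03], "jaw": -1}, {"turn": [0, 0, 0], "travel": [0, 0, -0.03], "jaw": -1}, {"turn": [0, 0, 0], "travel": [0, 0, -0.03], "jaw": -1}, {"turn": [0, 0, 0], "travel": [0, 0, -0.015], "jaw": -1}, {"turn": [0, 0, 0], "travel": [0, 0, -0.005], "jaw": -1}, {"turn": [0, 0, 0], "travel": [0, 0, 0], "jaw": -1}]}}

```text
clock: 2.85
tool_pos: [0.5536, 0.1347, 0.1411]
orientation: [[0.996, -0.091, 0.001], [-0.091, -0.996, 0.0], [0.001, -0.0, -1.0]]
contact_force: [0.3, 0.1, 0.0]
width: 0.0007
grip_force: 0.0
```

```bash
python3 - <<'E'
from h import *
a=[]
for n,(y0,y1,x0,x1) in (("scene",(125,245,230,350)),("top",(150,250,160,260))):
    p,d=read_camera(n); np.savez(n+"1",p=p,d=d); a.append(cv2.resize(p[y0:y1,x0:x1,::-1],(400,400),interpolation=cv2.INTER_CUBIC))
cv2.imwrite("pics/c.png",np.hstack(a)); s=sense(); print(s["tool_pos"],s["contact_force"])
E
```

```text
[0.55417393 0.13497395 0.14187515] [ 0.11286397 -0.57890819  0.42054153]
```

View pics/c.png

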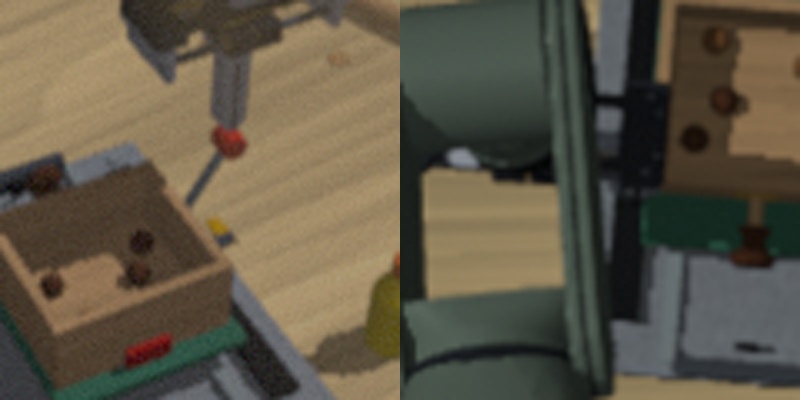

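In the scene view (left half) the shut fingertips sit just above the red grip at (229,140). In the top view the arm hides the lever, and the knob is still out at (752,245). I'm starting the push along the arc.

{"method": "carry_out", "body": {"steps": [{"turn": [0, 0, 0], "travel": [0, 0, -0.005], "jaw": -1}, {"turn": [0, 0, 0], "travel": [0.0004, 0.004, -0.004], "jaw": -1}, {"turn": [0, 0, 0], "travel": [0.0004, 0.004, -0.003], "jaw": -1}, {"turn": [0, 0, 0], "travel": [0.0007, 0.0077, -0.0063], "jaw": -1}, {"turn": [0, 0, 0], "travel": [0.0007, 0.0071, -0.007], "jaw": -1}]}}

```text
clock: 3.58
tool_pos: [0.5561, 0.1598, 0.1157]
orientation: [[0.996, -0.09, 0.002], [-0.09, -0.996, 0.003], [0.002, -0.003, -1.0]]
contact_force: [-1.5, 3.6, 5.8]
width: 0.0006
grip_force: 3.0
```

{"method": "carry_out", "body": {"steps": [{"turn": [0, 0, 0], "travel": [0.0006, 0.0063, -0.0077], "jaw": -1}, {"turn": [0, 0, 0], "travel": [0.0005, 0.0054, -0.0084], "jaw": -1}, {"turn": [0, 0, 0], "travel": [0.0004, 0.0045, -0.0089], "jaw": -1}, {"turn": [0, 0, 0], "travel": [0.0003, 0.0036, -0.0093], "jaw": -1}, {"turn": [0, 0, 0], "travel": [0.0002, 0.0026, -0.0096], "jaw": -1}, {"turn": [0, 0, 0], "travel": [0.0001, 0.001, -0.006], "jaw": -1}]}}

```text
clock: 4.32
tool_pos: [0.56, 0.1879, 0.0682]
orientation: [[0.996, -0.091, 0.006], [-0.091, -0.996, 0.011], [0.005, -0.012, -1.0]]
contact_force: [-2.2, 14.8, 11.6]
width: 0.0007
grip_force: 8.9
```

{"method": "carry_out", "body": {"steps": [{"turn": [0, 0, 0], "travel": [0.0003, 0.005, -0.004], "jaw": -1}, {"turn": [0, 0, 0], "travel": [0, 0.001, -0.004], "jaw": -1}, {"turn": [0, 0, 0], "travel": [0, 0, -0.003], "jaw": -1}]}}

```text
clock: 4.7
tool_pos: [0.5601, 0.1909, 0.0561]
orientation: [[0.996, -0.09, 0.006], [-0.09, -0.996, 0.005], [0.005, -0.006, -1.0]]
contact_force: [0.6, 8.2, 7.8]
width: 0.0002
grip_force: 5.7
```

{"method": "carry_out", "body": {"steps": [{"turn": [0, 0, 0], "travel": [0, 0.002, -0.002], "jaw": -1}, {"turn": [0, 0, 0], "travel": [0, 0, -0.002], "jaw": -1}, {"turn": [0, 0, 0], "travel": [0, 0, 0], "jaw": -1}]}}

```text
clock: 5.08
tool_pos: [0.5601, 0.1916, 0.0517]
orientation: [[0.996, -0.09, 0.005], [-0.09, -0.996, 0.003], [0.005, -0.004, -1.0]]
contact_force: [0.5, 4.4, 5.1]
width: 0.0003
grip_force: 3.6
```

{"method": "carry_out", "body": {"steps": [{"turn": [0, 0, 0], "travel": [0, 0.002, -0.0015], "jaw": -1}, {"turn": [0, 0, 0], "travel": [0, 0, 0], "jaw": -1}]}}

```text
clock: 5.32
tool_pos: [0.5599, 0.1924, 0.0499]
orientation: [[0.996, -0.09, 0.005], [-0.09, -0.996, 0.001], [0.005, -0.002, -1.0]]
contact_force: [1.5, 2.1, 5.0]
width: 0.0006
grip_force: 2.4
```

Still yielding; pressing in further small steps.

{"method": "carry_out", "body": {"steps": [{"turn": [0, 0, 0], "travel": [0, 0.001, -0.0015], "jaw": -1}, {"turn": [0, 0, 0], "travel": [0, 0, -0.001], "jaw": -1}, {"turn": [0, 0, 0], "travel": [0, 0, 0], "jaw": -1}]}}

```text
clock: 5.7
tool_pos: [0.5598, 0.1934, 0.0474]
orientation: [[0.996, -0.09, 0.004], [-0.09, -0.996, 0.001], [0.004, -0.002, -1.0]]
contact_force: [1.2, 3.2, 5.4]
width: 0.0002
grip_force: 2.6
```

```bash
python3 - <<'E'
from h import *
a=[]
for n,(y0,y1,x0,x1) in (("scene",(125,245,230,350)),("top",(150,250,160,260))):
    p,d=read_camera(n); np.savez(n+"2",p=p,d=d); a.append(cv2.resize(p[y0:y1,x0:x1,::-1],(400,400),interpolation=cv2.INTER_CUBIC))
    m=camera_model(n);Q=cloud(m,d)
    hs=cv2.cvtColor(p,cv2.COLOR_RGB2HSV); k=((hs[...,0]<6)|(hs[...,0]>174))&(hs[...,1]>150)&(hs[...,2]>60)&(Q[...,1]>.1)&(Q[...,1]<.3)&(abs(Q[...,0]-.55)<.08)
    if k.any(): print(n,k.sum(),np.nanpercentile(Q[k],[5,50,95],axis=0).round(4))
cv2.imwrite("pics/d.png",np.hstack(a))
E
```

```text
scene 7 [[0.5508 0.1717 0.0431]
 [0.5607 0.1769 0.0498]
 [0.5704 0.1816 0.0516]]
```

View pics/d.png

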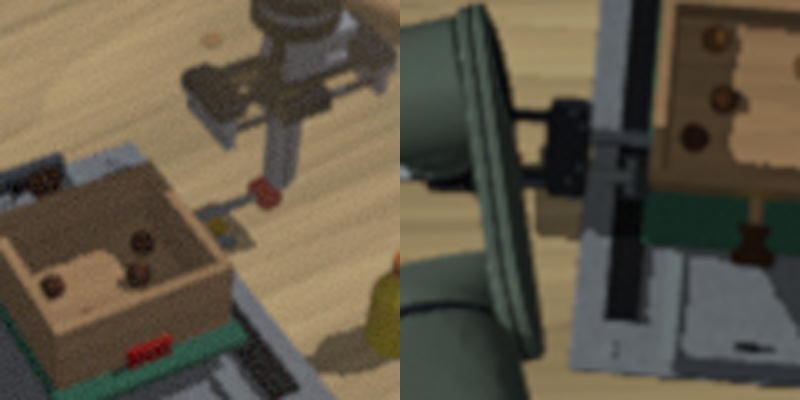

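The scene view shows the lever almost level, with the grip at (264,192), but the fingertip has slipped to its outer side at (282,185). I'm backing out, rising, coming in above the grip and pressing straight down.

{"method": "carry_out", "body": {"steps": [{"turn": [0, 0, 0], "travel": [0.001, 0.01, 0], "jaw": -1}, {"turn": [0, 0, 0], "travel": [0, 0, 0.03], "jaw": -1}, {"turn": [0, 0, 0], "travel": [0, 0, 0.004], "jaw": -1}, {"turn": [0, 0, 0], "travel": [-0.002, -0.024, 0], "jaw": -1}, {"turn": [0, 0, 0], "travel": [0, 0, 0], "jaw": -1}]}}

```text
clock: 6.42
tool_pos: [0.5558, 0.1775, 0.0789]
orientation: [[0.996, -0.092, -0.002], [-0.092, -0.996, -0.001], [-0.002, 0.001, -1.0]]
contact_force: [-0.1, 0.3, -0.8]
width: 0.0007
grip_force: 0.0
```

```bash
python3 - <<'E'
from h import *
n="scene";p,d=read_camera(n);m=camera_model(n);Q=cloud(m,d)
hs=cv2.cvtColor(p,cv2.COLOR_RGB2HSV); k=((hs[...,0]<8)|(hs[...,0]>172))&(hs[...,1]>130)&(hs[...,2]>50)&(Q[...,1]>.1)&(Q[...,1]<.3)&(abs(Q[...,0]-.55)<.08)
print(n,k.sum(),np.nanpercentile(Q[k],[5,50,95],axis=0).round(4)); print(sense()["tool_pos"],sense()["contact_force"])
cv2.imwrite("pics/e.png",cv2.resize(p[125:245,230:350,::-1],(500,500),interpolation=cv2.INTER_CUBIC))
E
```

```text
scene 49 [[0.5463 0.1702 0.0441]
 [0.5615 0.1777 0.051 ]
 [0.5714 0.1877 0.0559]]
[0.55596576 0.17811162 0.07902185] [ 0.97041783 -0.02059605 -0.19065959]
```

View pics/e.png

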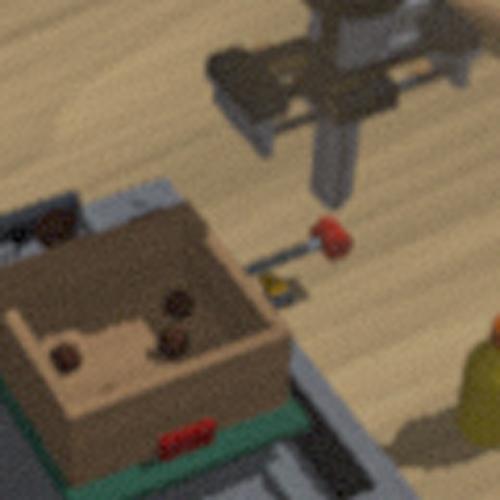

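The tip is now over the grip, which is at (331,238) with the lever a little above level. I'm pressing straight down.

{"method": "carry_out", "body": {"steps": [{"turn": [0, 0, 0], "travel": [0.004, 0.002, -0.012], "jaw": -1}, {"turn": [0, 0, 0], "travel": [0, 0, -0.007], "jaw": -1}, {"turn": [0, 0, 0], "travel": [0, 0.0002, -0.003], "jaw": -1}, {"turn": [0, 0, 0], "travel": [0, 0.0002, -0.003], "jaw": -1}, {"turn": [0, 0, 0], "travel": [0, 0, -0.002], "jaw": -1}, {"turn": [0, 0, 0], "travel": [0, 0, 0], "jaw": -1}]}}

```text
clock: 7.22
tool_pos: [0.5607, 0.181, 0.0536]
orientation: [[0.996, -0.09, -0.0], [-0.09, -0.996, 0.001], [-0.0, -0.001, -1.0]]
contact_force: [-1.4, 1.4, 2.5]
width: 0.0005
grip_force: 1.2
```

{"method": "carry_out", "body": {"steps": [{"turn": [0, 0, 0], "travel": [0, 0, -0.002], "jaw": -1}, {"turn": [0, 0, 0], "travel": [0, 0, -0.001], "jaw": -1}, {"turn": [0, 0, 0], "travel": [0, 0, 0], "jaw": -1}]}}

```text
clock: 7.6
tool_pos: [0.5609, 0.1814, 0.0511]
orientation: [[0.996, -0.09, 0.0], [-0.09, -0.996, 0.001], [0.0, -0.001, -1.0]]
contact_force: [-3.2, 2.4, 5.5]
width: 0.0001
grip_force: 2.6
```

{"method": "carry_out", "body": {"steps": [{"turn": [0, 0, 0], "travel": [0.0004, 0, -0.0015], "jaw": -1}, {"turn": [0, 0, 0], "travel": [0, 0, -0.0015], "jaw": -1}, {"turn": [0, 0, 0], "travel": [0, 0, 0], "jaw": -1}]}}

```text
clock: 7.98
tool_pos: [0.5611, 0.1816, 0.0485]
orientation: [[0.996, -0.09, 0.0], [-0.09, -0.996, 0.002], [-0.0, -0.002, -1.0]]
contact_force: [-4.2, 2.2, 7.9]
width: 0.0004
grip_force: 3.8
```

{"method": "carry_out", "body": {"steps": [{"turn": [0, 0, 0], "travel": [0, 0, -0.0015], "jaw": -1}, {"turn": [0, 0, 0], "travel": [0, 0, -0.0015], "jaw": -1}, {"turn": [0, 0, 0], "travel": [0, 0, 0], "jaw": -1}]}}

```text
clock: 8.35
tool_pos: [0.5614, 0.1817, 0.0464]
orientation: [[0.996, -0.09, 0.001], [-0.09, -0.996, 0.002], [0.0, -0.002, -1.0]]
contact_force: [-6.0, 2.7, 11.0]
width: 0.0005
grip_force: 5.8
```

```bash
python3 - <<'E'
from h import *
n="scene";p,d=read_camera(n);m=camera_model(n);Q=cloud(m,d)
hs=cv2.cvtColor(p,cv2.COLOR_RGB2HSV); k=((hs[...,0]<8)|(hs[...,0]>172))&(hs[...,1]>130)&(hs[...,2]>50)&(Q[...,1]>.1)&(Q[...,1]<.3)&(abs(Q[...,0]-.55)<.08)
print(n,k.sum(),np.nanpercentile(Q[k],[5,50,95],axis=0).round(4)); print(sense()["tool_pos"],sense()["contact_force"])
cv2.imwrite("pics/f.png",cv2.resize(p[155:225,270:340,::-1],(560,560),interpolation=cv2.INTER_CUBIC))
E
```

```text
scene 24 [[0.5519 0.1699 0.0327]
 [0.5682 0.1746 0.04  ]
 [0.5728 0.1813 0.0448]]
[0.56136908 0.18172642 0.04637888] [-4.68333742  2.30291946 10.58148848]
```

View pics/f.png

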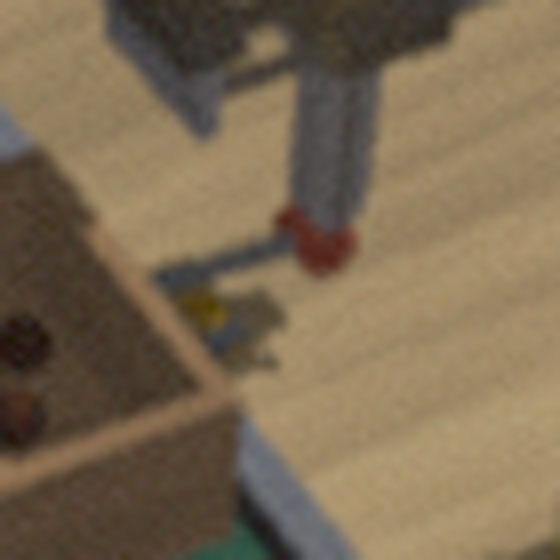

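The tip is square on the grip at (315,245) in this crop, with the arm close above the yellow stop at (200,305). I'm pressing on in small steps until it stiffens.

{"method": "carry_out", "body": {"steps": [{"turn": [0, 0, 0], "travel": [-0.0008, 0.0003, -0.0015], "jaw": -1}, {"turn": [0, 0, 0], "travel": [0, 0, -0.0015], "jaw": -1}, {"turn": [0, 0, 0], "travel": [0, 0, 0], "jaw": -1}]}}

```text
clock: 8.78
tool_pos: [0.5616, 0.1818, 0.0444]
orientation: [[0.996, -0.09, 0.003], [-0.09, -0.996, 0.001], [0.002, -0.002, -1.0]]
contact_force: [-5.5, 1.0, 15.0]
width: 0.0008
grip_force: 7.2
```

{"method": "carry_out", "body": {"steps": [{"turn": [0, 0, 0], "travel": [0, 0, -0.001], "jaw": -1}, {"turn": [0, 0, 0], "travel": [0, 0, 0], "jaw": -1}, {"turn": [0, 0, 0], "travel": [0, 0, 0.008], "jaw": -1}, {"turn": [0, 0, 0], "travel": [0, 0, 0.03], "jaw": -1}, {"turn": [0, 0, 0], "travel": [0, 0, 0.05], "jaw": -1}, {"turn": [0, 0, 0], "travel": [-0.04, -0.04, 0.03], "jaw": -1}, {"turn": [0, 0, 0], "travel": [-0.05, -0.05, 0.0], "jaw": -1}, {"turn": [0, 0, 0], "travel": [-0.05, -0.05, 0.0], "jaw": -1}]}}

```text
clock: 9.78
tool_pos: [0.4323, 0.052, 0.158]
orientation: [[0.996, -0.089, 0.002], [-0.089, -0.996, -0.001], [0.002, 0.001, -1.0]]
contact_force: [-0.2, -1.4, -0.3]
width: 0.0005
grip_force: 0.0
```

```bash
python3 - <<'E'
from h import *
a=[]
c0=np.array([.59617,-.01828]);x=np.array([.99569,-.09275]);y=np.array([-x[1],x[0]])
for n,(y0,y1,x0,x1) in (("scene",(155,225,265,335)),("top",(140,240,160,260))):
    p,d=read_camera(n); np.savez(n+"3",p=p,d=d); a.append(cv2.resize(p[y0:y1,x0:x1,::-1],(400,400),interpolation=cv2.INTER_CUBIC))
    m=camera_model(n)
    for f in("","3"):
        z=np.load(n+f+".npz");p,Q=z["p"],cloud(m,z["d"])
        hs=cv2.cvtColor(p,cv2.COLOR_RGB2HSV); red=((hs[...,0]<8)|(hs[...,0]>172))&(hs[...,1]>130)&(hs[...,2]>50); k=red&(Q[...,1]>.1)&(Q[...,1]<.3)&(abs(Q[...,0]-.55)<.08)
        if k.any(): v,u=np.nonzero(k); A=(Q[k][:,:2]-c0); print(n,f,k.sum(),(u.mean().round(1),v.mean().round(1)),"grip a,b,z",np.median(np.c_[A@x,A@y,Q[k][:,2]],0).round(4),np.percentile(Q[k][:,2],[5,95]).round(4))
        r=(Q[...,2]>.112)&(Q[...,2]<.128)&(abs(Q[...,0]-.58)<.12)&(abs(Q[...,1]+.015)<.1)
        print("  rim",r.sum(),cv2.minAreaRect(Q[r][:,:2].astype(np.float32)*1000))
    # pixel shift of drawer region between images
    g=[cv2.cvtColor(np.load(n+f+".npz")["p"],cv2.COLOR_RGB2GRAY).astype(np.float32) for f in("","3")]
    R=(slice(195,255),slice(240,300)) if n=="scene" else (slice(145,200),slice(235,284))
    print("  shift px",cv2.phaseCorrelate(g[0][R].copy(),g[1][R].copy(),cv2.createHanningWindow(g[0][R].shape[::-1],cv2.CV_32F)))
cv2.imwrite("pics/g.png",np.hstack(a)); print(sense()["tool_pos"])
E
```

```text
scene  54 (np.float64(298.1), np.float64(166.2)) grip a,b,z [-0.0537  0.1484  0.1277] [0.1187 0.1322]
  rim 768 ((597.4488525390625, -16.50873565673828), (158.1256866455078, 143.22695922851562), 84.18729400634766)
scene 3 45 (np.float64(309.2), np.float64(183.2)) grip a,b,z [-0.0507  0.1917  0.0443] [0.036  0.0477]
  rim 787 ((598.6779174804688, -16.42182159423828), (157.1820068359375, 144.2692413330078), 84.34925079345703)
  shift px ((0.10324137744644091, 0.4868456238247916), 1.1651591131422254)
top  66 (np.float64(196.8), np.float64(189.7)) grip a,b,z [-0.0585  0.1513  0.1265] [0.1136 0.1336]
  rim 641 ((598.1306762695312, -14.961219787597656), (156.35243225097656, 138.0144805908203), 84.19793701171875)
top 3 53 (np.float64(185.9), np.float64(191.6)) grip a,b,z [-0.0571  0.194   0.0435] [0.035  0.0488]
  rim 630 ((599.534912109375, -15.225448608398438), (156.35093688964844, 137.9435577392578), 84.12884521484375)
  shift px ((-0.07393745068433333, -0.5229911229114741), 1.0169467738469442)
[0.4276032  0.05084971 0.15565382]
```

View pics/g.png

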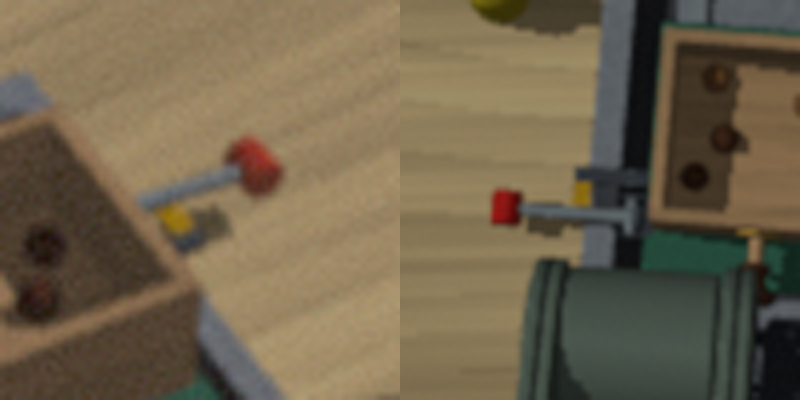

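Both views show the lever about level, with the grip at (255,165) on the left and (507,208) on the right. The drawer has shifted about 1.3 mm. I'll triangulate the grip centre before and after the push.

```bash
python3 - <<'E'
from h import *
for T,S in (((196.8,189.7),(298.1,166.2)),((185.9,191.6),(309.2,183.2))):
    o1,d1=ray(camera_model("top"),[T]);o2,d2=ray(camera_model("scene"),[S]);d1,d2=d1[0],d2[0]
    s=np.linalg.lstsq(np.c_[d1,-d2],o2-o1,rcond=None)[0]; a=o1+s[0]*d1;b=o2+s[1]*d2; print(((a+b)/2).round(4),"gap",(a-b).round(4))
E
```

```text
[0.5525 0.138  0.1234] gap [0.0005 0.0008 0.0001]
[0.5584 0.1808 0.039 ] gap [0.0001 0.0002 0.    ]
```

The grip centre is at z = 0.039 now against 0.123 before, so the lever is level and locked. Next I go to the front of the knob.

{"method": "carry_out", "body": {"steps": [{"turn": [0, 0, 0], "travel": [0.01, -0.03, 0], "jaw": -1}, {"turn": [0, 0, 0], "travel": [0.007, -0.024, -0.02], "jaw": -1}, {"turn": [0, 0, 0], "travel": [0, 0, -0.03], "jaw": -1}, {"turn": [0, 0, 0], "travel": [0, 0, -0.028], "jaw": -1}, {"turn": [0, 0, 0], "travel": [0, 0, 0], "jaw": -1}]}}

```text
clock: 10.5
tool_pos: [0.4482, -0.0001, 0.0774]
orientation: [[0.996, -0.09, -0.005], [-0.09, -0.996, 0.001], [-0.005, -0.0, -1.0]]
contact_force: [0.3, 0.1, 0.2]
width: 0.0005
grip_force: 0.0
```

```bash
python3 - <<'E'
from h import *
s=sense(); print(s["tool_pos"],s["contact_force"]); p,d=read_camera("scene")
cv2.imwrite("pics/h.png",cv2.resize(p[140:260,190:310,::-1],(560,560),interpolation=cv2.INTER_CUBIC))
E
```

```text
[ 4.48221580e-01 -1.02417353e-04  7.74168290e-02] [0.25049667 0.14809292 0.18836647]
```

View pics/h.png

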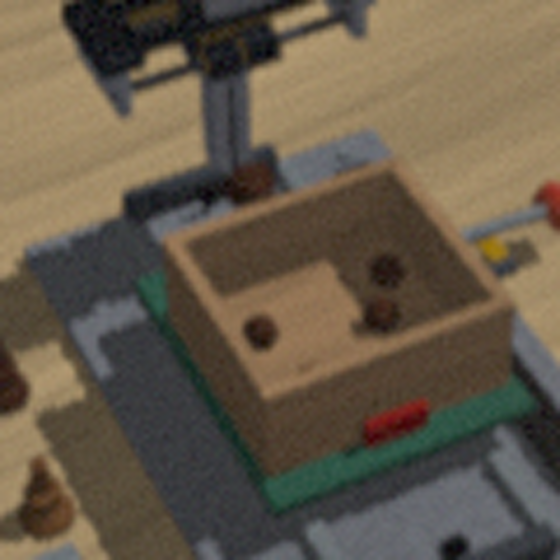

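The shut fingers stand just behind the knob head, which shows at (250,180). Advancing along the knob axis.

{"method": "carry_out", "body": {"steps": [{"turn": [0, 0, 0], "travel": [0.008, -0.0035, 0], "jaw": -1}, {"turn": [0, 0, 0], "travel": [0.006, -0.0006, 0], "jaw": -1}, {"turn": [0, 0, 0], "travel": [0.003, -0.0003, 0], "jaw": -1}, {"turn": [0, 0, 0], "travel": [0.002, -0.0002, 0], "jaw": -1}, {"turn": [0, 0, 0], "travel": [0.001, -0.0001, 0], "jaw": -1}]}}

```text
clock: 11.18
tool_pos: [0.4657, -0.0048, 0.0793]
orientation: [[0.996, -0.09, -0.01], [-0.09, -0.996, 0.001], [-0.01, 0.0, -1.0]]
contact_force: [-11.3, -0.1, 9.7]
width: 0.0002
grip_force: 6.1
```

{"method": "carry_out", "body": {"steps": [{"turn": [0, 0, 0], "travel": [0, 0, 0], "jaw": -1}]}}

```text
clock: 11.3
tool_pos: [0.4658, -0.0048, 0.0794]
orientation: [[0.996, -0.09, -0.01], [-0.09, -0.996, 0.001], [-0.01, 0.0, -1.0]]
contact_force: [-11.1, 0.7, 8.8]
width: 0.0005
grip_force: 5.7
```

{"method": "carry_out", "body": {"steps": [{"turn": [0, 0, 0], "travel": [-0.002, 0, 0], "jaw": -1}, {"turn": [0, 0, 0], "travel": [-0.004, 0, -0.002], "jaw": -1}, {"turn": [0, 0, 0], "travel": [0, 0, 0], "jaw": -1}]}}

```text
clock: 11.68
tool_pos: [0.4646, -0.0053, 0.0778]
orientation: [[0.996, -0.09, 0.002], [-0.09, -0.996, -0.0], [0.002, 0.0, -1.0]]
contact_force: [0.9, -0.3, 0.2]
width: 0.0005
grip_force: 0.0
```

```bash
python3 - <<'E'
from h import *
for i in range(3): s=sense(); print(s["tool_pos"],s["contact_force"],s["torque"]); p,d=read_camera("top")
cv2.imwrite("pics/i.png",cv2.resize(p[170:250,200:280,::-1],(560,560),interpolation=cv2.INTER_CUBIC))
E
```

```text
[ 0.46456444 -0.00526817  0.07782816] [ 0.94647297 -0.30993787  0.16153664] [ 0.08260075 -0.00722647 -0.01441068]
[ 0.46477078 -0.00530712  0.07792544] [ 0.09680758 -0.15024728  0.39886728] [0.01477516 0.0500626  0.03255489]
[ 0.46476325 -0.00531176  0.07792187] [ 0.04802656 -0.21522459 -0.44295304] [-0.00756176 -0.01563728 -0.01472431]
```

View pics/i.png

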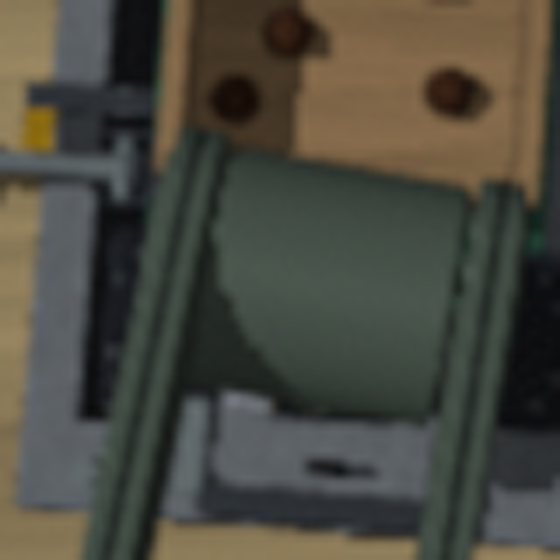

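The top view shows only the arm over the knob area. The lever is still down at (60,165) and the stop is at (38,125). The force reads zero again when free, so I'm pressing on in fine steps.

{"method": "carry_out", "body": {"steps": [{"turn": [0, 0, 0], "travel": [0.002, -0.0002, 0], "jaw": -1}, {"turn": [0, 0, 0], "travel": [0.001, -0.0001, 0], "jaw": -1}, {"turn": [0, 0, 0], "travel": [0, 0, 0], "jaw": -1}]}}

```text
clock: 12.2
tool_pos: [0.4656, -0.0053, 0.0772]
orientation: [[0.996, -0.09, -0.003], [-0.09, -0.996, 0.0], [-0.003, 0.0, -1.0]]
contact_force: [-4.9, 0.7, 3.7]
width: 0.0004
grip_force: 2.5
```

{"method": "carry_out", "body": {"steps": [{"turn": [0, 0, 0], "travel": [0.001, -0.0001, 0.0015], "jaw": -1}, {"turn": [0, 0, 0], "travel": [0.001, -0.0001, 0.001], "jaw": -1}, {"turn": [0, 0, 0], "travel": [0, 0, 0], "jaw": -1}]}}

```text
clock: 12.58
tool_pos: [0.4656, -0.0051, 0.078]
orientation: [[0.996, -0.09, -0.007], [-0.09, -0.996, 0.001], [-0.007, -0.0, -1.0]]
contact_force: [-6.8, -0.9, -2.4]
width: 0.0003
grip_force: 3.1
```

{"method": "carry_out", "body": {"steps": [{"turn": [0, 0, 0], "travel": [0.002, -0.0002, 0], "jaw": -1}, {"turn": [0, 0, 0], "travel": [0.002, -0.0002, 0.0005], "jaw": -1}, {"turn": [0, 0, 0], "travel": [0, 0, 0], "jaw": -1}]}}

```text
clock: 12.95
tool_pos: [0.4671, -0.0053, 0.078]
orientation: [[0.996, -0.09, -0.013], [-0.09, -0.996, 0.001], [-0.013, -0.0, -1.0]]
contact_force: [-11.4, -0.4, 1.2]
width: 0.0006
grip_force: 5.7
```

{"method": "carry_out", "body": {"steps": [{"turn": [0, 0, 0], "travel": [0.001, -0.0001, 0.0003], "jaw": -1}, {"turn": [0, 0, 0], "travel": [0.001, -0.0001, 0], "jaw": -1}, {"turn": [0, 0, 0], "travel": [0.001, -0.0001, 0], "jaw": -1}, {"turn": [0, 0, 0], "travel": [0.001, -0.0001, 0], "jaw": -1}]}}

```text
clock: 13.45
tool_pos: [0.4705, -0.0057, 0.0781]
orientation: [[0.996, -0.09, -0.014], [-0.09, -0.996, 0.002], [-0.014, -0.0, -1.0]]
contact_force: [-11.9, -0.1, 1.7]
width: 0.0002
grip_force: 6.1
```

{"method": "carry_out", "body": {"steps": [{"turn": [0, 0, 0], "travel": [0.001, -0.0001, 0], "jaw": -1}, {"turn": [0, 0, 0], "travel": [0.001, -0.0001, 0], "jaw": -1}, {"turn": [0, 0, 0], "travel": [0.001, -0.0001, 0], "jaw": -1}, {"turn": [0, 0, 0], "travel": [0.001, -0.0001, 0], "jaw": -1}]}}

```text
clock: 13.95
tool_pos: [0.4745, -0.0061, 0.078]
orientation: [[0.996, -0.09, -0.014], [-0.09, -0.996, 0.002], [-0.014, -0.0, -1.0]]
contact_force: [-11.8, -0.2, 1.6]
width: 0.0002
grip_force: 6.1
```

{"method": "carry_out", "body": {"steps": [{"turn": [0, 0, 0], "travel": [0.001, -0.0001, 0], "jaw": -1}, {"turn": [0, 0, 0], "travel": [0.001, -0.0001, 0], "jaw": -1}, {"turn": [0, 0, 0], "travel": [0.001, -0.0001, 0], "jaw": -1}]}}

```text
clock: 14.32
tool_pos: [0.4775, -0.0063, 0.0781]
orientation: [[0.996, -0.09, -0.014], [-0.09, -0.996, 0.002], [-0.014, -0.0, -1.0]]
contact_force: [-12.6, -0.3, 0.2]
width: 0.0005
grip_force: 6.1
```

{"method": "carry_out", "body": {"steps": [{"turn": [0, 0, 0], "travel": [0.001, -0.0001, 0], "jaw": -1}, {"turn": [0, 0, 0], "travel": [0.001, -0.0001, 0], "jaw": -1}, {"turn": [0, 0, 0], "travel": [0.001, -0.0001, 0], "jaw": -1}]}}

```text
clock: 14.7
tool_pos: [0.4805, -0.0067, 0.0781]
orientation: [[0.996, -0.09, -0.014], [-0.09, -0.996, 0.002], [-0.014, -0.0, -1.0]]
contact_force: [-11.5, -0.5, 0.4]
width: 0.0003
grip_force: 6.1
```

{"method": "carry_out", "body": {"steps": [{"turn": [0, 0, 0], "travel": [0.001, -0.0001, 0], "jaw": -1}, {"turn": [0, 0, 0], "travel": [0.001, -0.0001, 0], "jaw": -1}]}}

```text
clock: 14.95
tool_pos: [0.4825, -0.0069, 0.078]
orientation: [[0.996, -0.09, -0.014], [-0.09, -0.996, 0.002], [-0.014, -0.0, -1.0]]
contact_force: [-12.9, -0.4, 0.7]
width: 0.0005
grip_force: 6.1
```

{"method": "carry_out", "body": {"steps": [{"turn": [0, 0, 0], "travel": [0.001, -0.0001, 0], "jaw": -1}, {"turn": [0, 0, 0], "travel": [0.001, -0.0001, 0], "jaw": -1}]}}

```text
clock: 15.2
tool_pos: [0.4845, -0.0071, 0.0781]
orientation: [[0.996, -0.09, -0.014], [-0.09, -0.996, 0.002], [-0.014, -0.0, -1.0]]
contact_force: [-12.9, -0.6, 1.6]
width: 0.0007
grip_force: 6.1
```

{"method": "carry_out", "body": {"steps": [{"turn": [0, 0, 0], "travel": [0.001, -0.0001, 0], "jaw": -1}, {"turn": [0, 0, 0], "travel": [0, 0, 0], "jaw": -1}]}}

```text
clock: 15.45
tool_pos: [0.4857, -0.0072, 0.078]
orientation: [[0.996, -0.09, -0.014], [-0.09, -0.996, 0.002], [-0.014, -0.0, -1.0]]
contact_force: [-12.0, -0.4, 1.1]
width: 0.0004
grip_force: 5.9
```

The tool has travelled 20 mm, so I'm checking that the carriage itself has not slid.

```bash
python3 - <<'E'
from h import *
for n in("scene","top"):
    p,d=read_camera(n); m=camera_model(n); G0=np.load(n+".npz")["p"];G3=np.load(n+"3.npz")["p"]
    R=(slice(205,255),slice(240,300)) if n=="scene" else (slice(145,185),slice(225,284))
    f=lambda a:cv2.cvtColor(a,cv2.COLOR_RGB2GRAY).astype(np.float32)[R].copy()
    w=cv2.createHanningWindow(f(p).shape[::-1],cv2.CV_32F)
    print(n,"vs0",cv2.phaseCorrelate(f(G0),f(p),w),"vs3",cv2.phaseCorrelate(f(G3),f(p),w))
    hs=cv2.cvtColor(p,cv2.COLOR_RGB2HSV);Q=cloud(m,d);k=((hs[...,0]<8)|(hs[...,0]>172))&(hs[...,1]>130)&(hs[...,2]>50)&(Q[...,1]>.1)&(Q[...,1]<.3)&(abs(Q[...,0]-.55)<.08)
    v,u=np.nonzero(k); print(k.sum(),u.mean(),v.mean())
E
```

```text
scene vs0 ((0.3184074655621636, 0.6647455665493993), 1.0730074526468913) vs3 ((-0.011289884485677248, 0.20198797659521261), 1.1804527457555134)
46 309.4782608695652 183.2826086956522
top vs0 ((-0.04733964514789335, -0.4558660918911315), 1.0053586093584697) vs3 ((-0.033408700007584, -0.020067855312099425), 1.015658826828003)
52 185.80769230769232 191.3653846153846
```

Holding: no shift since locking. I'm continuing to seat the knob.

{"method": "carry_out", "body": {"steps": [{"turn": [0, 0, 0], "travel": [0.001, -0.0001, 0], "jaw": -1}, {"turn": [0, 0, 0], "travel": [0, 0, 0], "jaw": -1}]}}

```text
clock: 15.8
tool_pos: [0.4858, -0.0072, 0.078]
orientation: [[0.996, -0.09, -0.016], [-0.09, -0.996, 0.002], [-0.016, -0.0, -1.0]]
contact_force: [-14.2, -0.2, 3.1]
width: 0.0006
grip_force: 7.0
```

{"method": "carry_out", "body": {"steps": [{"turn": [0, 0, 0], "travel": [0.001, -0.0001, 0], "jaw": -1}, {"turn": [0, 0, 0], "travel": [0, 0, 0], "jaw": -1}]}}

```text
clock: 16.05
tool_pos: [0.4859, -0.0072, 0.078]
orientation: [[0.996, -0.089, -0.018], [-0.089, -0.996, 0.002], [-0.018, -0.0, -1.0]]
contact_force: [-16.6, -0.1, 4.8]
width: 0.001
grip_force: 8.1
```

It is on the hard stop at 16.6 N. One more small step to about 18 N.

{"method": "carry_out", "body": {"steps": [{"turn": [0, 0, 0], "travel": [0.0006, 0, 0.0004], "jaw": -1}, {"turn": [0, 0, 0], "travel": [0, 0, 0], "jaw": -1}]}}

```text
clock: 16.3
tool_pos: [0.4859, -0.0072, 0.078]
orientation: [[0.996, -0.089, -0.019], [-0.089, -0.996, 0.002], [-0.019, -0.0, -1.0]]
contact_force: [-16.5, -0.7, 4.0]
width: 0.0005
grip_force: 8.3
```

{"method": "carry_out", "body": {"steps": [{"turn": [0, 0, 0], "travel": [0.0006, 0, 0], "jaw": -1}, {"turn": [0, 0, 0], "travel": [0, 0, 0], "jaw": -1}, {"turn": [0, 0, 0], "travel": [0, 0, 0], "jaw": -1}]}}

```text
clock: 16.68
tool_pos: [0.486, -0.0072, 0.078]
orientation: [[0.996, -0.089, -0.02], [-0.089, -0.996, 0.002], [-0.02, 0.0, -1.0]]
contact_force: [-17.3, 0.1, 4.8]
width: 0.0005
grip_force: 9.0
```

Seated at about 17 N. Now I retract, rise and turn 90° to grasp the grip across its flat ends.

{"method": "carry_out", "body": {"steps": [{"turn": [0, 0, 0], "travel": [-0.008, 0.0008, -0.002], "jaw": -1}, {"turn": [0, 0, 0], "travel": [-0.015, 0.0015, 0], "jaw": -1}, {"turn": [0, 0, 0], "travel": [-0.02, 0.002, 0], "jaw": -1}, {"turn": [0, 0, 0], "travel": [0, 0, 0.045], "jaw": -1}, {"turn": [0, 0, 0], "travel": [0, 0, 0.05], "jaw": -1}, {"turn": [0, 0, 10], "travel": [0.01, 0.03, 0], "jaw": -1}, {"turn": [0, 0, 10], "travel": [0.02, 0.035, 0], "jaw": -1}, {"turn": [0, 0, 10], "travel": [0.02, 0.035, 0], "jaw": -1}]}}

```text
clock: 17.68
tool_pos: [0.504, 0.0972, 0.1758]
orientation: [[0.905, 0.425, 0.005], [0.425, -0.905, 0.0], [0.005, 0.002, -1.0]]
contact_force: [-0.1, -0.1, 0.1]
width: 0.0005
grip_force: 0.0
```

{"method": "carry_out", "body": {"steps": [{"turn": [0, 0, 10], "travel": [0.02, 0.035, 0], "jaw": 0}, {"turn": [0, 0, 10], "travel": [0.02, 0.035, 0], "jaw": 0}, {"turn": [0, 0, 10], "travel": [0.016, 0.013, 0], "jaw": 0}, {"turn": [0, 0, 10], "travel": [0, 0, 0], "jaw": 0}, {"turn": [0, 0, 10], "travel": [0, 0, 0], "jaw": 0}, {"turn": [0, 0, 10], "travel": [0, 0, 0], "jaw": 0}, {"turn": [0, 0, 0], "travel": [0, 0, 0], "jaw": 0}]}}

```text
clock: 18.55
tool_pos: [0.5589, 0.1794, 0.1751]
orientation: [[0.092, 0.996, 0.003], [0.996, -0.092, 0.001], [0.001, 0.003, -1.0]]
contact_force: [0.2, -0.4, 0.3]
width: 0.0468
grip_force: 0.0
```

```bash
python3 - <<'E'
from h import *
pc=[]
for n in("top","scene"):
    m=camera_model(n); p,d=read_camera(n); Q=cloud(m,d); hs=cv2.cvtColor(p,cv2.COLOR_RGB2HSV)
    k=((hs[...,0]<8)|(hs[...,0]>172))&(hs[...,1]>130)&(hs[...,2]>50)&(Q[...,1]>.1)&(Q[...,1]<.3)&(abs(Q[...,0]-.55)<.08)
    v,u=np.nonzero(k); print(n,k.sum(),u.mean() if k.any() else 0,v.mean() if k.any() else 0)
s=sense(); print(s["tool_pos"],s["orientation"].round(3),s["joint_pos"].round(1),s["width"])
E
```

```text
top 0 0 0
scene 46 309.30434782608694 183.06521739130434
[0.55867313 0.17925665 0.17483989] [[ 0.093  0.996  0.002]
 [ 0.996 -0.093  0.   ]
 [ 0.001  0.002 -1.   ]] [ 9.3 14.6 88.6  0.  76.6 14.7] 0.047137669984344925
```

Lever unchanged and jaws open to 47 mm above the grip. Descending.

{"method": "carry_out", "body": {"steps": [{"turn": [0, 0, 0], "travel": [0, 0.0015, -0.04], "jaw": 0}, {"turn": [0, 0, 0], "travel": [0, 0, -0.04], "jaw": 0}, {"turn": [0, 0, 0], "travel": [0, 0, -0.035], "jaw": 0}, {"turn": [0, 0, 0], "travel": [0, 0, -0.02], "jaw": 0}, {"turn": [0, 0, 0], "travel": [0, 0, -0.014], "jaw": 0}, {"turn": [0, 0, 0], "travel": [0, 0, 0], "jaw": 0}]}}

```text
clock: 19.4
tool_pos: [0.5579, 0.1806, 0.0248]
orientation: [[0.091, 0.996, -0.001], [0.996, -0.091, -0.0], [-0.0, -0.001, -1.0]]
contact_force: [-0.1, 0.6, 0.1]
width: 0.0466
grip_force: 0.0
```

{"method": "carry_out", "body": {"steps": [{"turn": [0, 0, 0], "travel": [0, 0, 0], "jaw": -0.3}, {"turn": [0, 0, 0], "travel": [0, 0, 0], "jaw": -0.36}, {"turn": [0, 0, 0], "travel": [0, 0, 0], "jaw": -0.42}], "force": 10}}

```text
clock: 19.77
tool_pos: [0.5583, 0.1808, 0.026]
orientation: [[0.09, 0.996, 0.001], [0.996, -0.09, 0.0], [0.0, 0.0, -1.0]]
contact_force: [-1.4, 0.3, 0.9]
width: 0.0278
grip_force: 0.5
```

{"method": "carry_out", "body": {"steps": [{"turn": [0, 0, 0], "travel": [-0.0004, 0, 0], "jaw": -0.5}, {"turn": [0, 0, 0], "travel": [0, 0, 0], "jaw": -0.6}, {"turn": [0, 0, 0], "travel": [0, 0, 0], "jaw": -0.6}, {"turn": [0, 0, 0], "travel": [0, 0, 0], "jaw": -0.6}], "force": 12}}

```text
clock: 20.27
tool_pos: [0.5576, 0.1809, 0.0255]
orientation: [[0.09, 0.996, -0.0], [0.996, -0.09, 0.0], [0.0, -0.0, -1.0]]
contact_force: [-3.6, 2.1, 5.0]
width: 0.0259
grip_force: 12.0
```

{"method": "carry_out", "body": {"steps": [{"turn": [0, 0, 0], "travel": [-0.001, 0, 0.001], "jaw": -0.7}, {"turn": [0, 0, 0], "travel": [0, 0, 0], "jaw": -0.7}, {"turn": [0, 0, 0], "travel": [0, 0, 0], "jaw": -0.7}], "force": 35}}

```text
clock: 20.65
tool_pos: [0.5576, 0.1809, 0.0262]
orientation: [[0.091, 0.996, 0.002], [0.996, -0.091, 0.001], [0.001, 0.002, -1.0]]
contact_force: [1.8, 2.4, -0.7]
width: 0.0257
grip_force: 35.0
```

Gripped squarely at 26 mm. Lifting along the arc.

{"method": "carry_out", "body": {"steps": [{"turn": [0, 0, 0], "travel": [0, -0.0002, 0.005], "jaw": -0.7}, {"turn": [0, 0, 0], "travel": [0, -0.0003, 0.005], "jaw": -0.7}, {"turn": [0, 0, 0], "travel": [-0.0002, -0.0016, 0.0098], "jaw": -0.7}, {"turn": [0, 0, 0], "travel": [-0.0002, -0.0026, 0.0096], "jaw": -0.7}]}}

```text
clock: 21.15
tool_pos: [0.5555, 0.1752, 0.0551]
orientation: [[0.09, 0.996, -0.002], [0.996, -0.09, -0.001], [-0.001, -0.002, -1.0]]
contact_force: [3.7, -0.5, -9.9]
width: 0.0256
grip_force: 35.0
```

{"method": "carry_out", "body": {"steps": [{"turn": [0, 0, 0], "travel": [-0.0003, -0.0036, 0.0093], "jaw": -0.7}, {"turn": [0, 0, 0], "travel": [-0.0004, -0.0045, 0.0089], "jaw": -0.7}, {"turn": [0, 0, 0], "travel": [-0.0005, -0.0054, 0.0084], "jaw": -0.7}, {"turn": [0, 0, 0], "travel": [-0.0006, -0.0063, 0.0077], "jaw": -0.7}, {"turn": [0, 0, 0], "travel": [-0.0007, -0.0071, 0.007], "jaw": -0.7}, {"turn": [0, 0, 0], "travel": [-0.0004, -0.004, 0.0035], "jaw": -0.7}, {"turn": [0, 0, 0], "travel": [0, 0, 0], "jaw": -0.7}]}}

```text
clock: 22.02
tool_pos: [0.5538, 0.1447, 0.1013]
orientation: [[0.091, 0.996, 0.001], [0.996, -0.091, -0.0], [-0.0, 0.001, -1.0]]
contact_force: [-0.2, 1.1, -1.6]
width: 0.0252
grip_force: 35.0
```

The grip is 75 mm up, so the brake is off. Checking the carriage place while still holding.

```bash
cat > chk.py <<'E'
from h import *
for n in("scene","top"):
    p,d=read_camera(n); m=camera_model(n); G0=np.load(n+".npz")["p"];G3=np.load(n+"3.npz")["p"]
    R=(slice(205,255),slice(240,300)) if n=="scene" else (slice(145,185),slice(225,284))
    f=lambda a:cv2.cvtColor(a,cv2.COLOR_RGB2GRAY).astype(np.float32)[R].copy()
    w=cv2.createHanningWindow(f(p).shape[::-1],cv2.CV_32F)
    print(n,"vs0",cv2.phaseCorrelate(f(G0),f(p),w),"vs3",cv2.phaseCorrelate(f(G3),f(p),w))
cv2.imwrite("pics/last_top.png",cv2.resize(p[110:260,150:350,::-1],None,fx=4,fy=4,interpolation=cv2.INTER_CUBIC))
print(sense()["tool_pos"],sense()["contact_force"])
E
python3 chk.py
```

```text
scene vs0 ((0.32762078423818153, 0.43227789849442644), 0.8415868816375732) vs3 ((-0.09886441814363778, 0.08694393984199777), 0.8768895228703817)
top vs0 ((-0.05656485380918497, -0.5164129997223164), 0.735815714597702) vs3 ((-0.059445137645266044, -0.15717876962602162), 0.7228984481096268)
[0.55382163 0.14496492 0.10106362] [-2.0436539   0.82436978 -0.76021911]
```

It is still about +1.3 mm from the start, so I'm easing it back by that much and releasing.

{"method": "carry_out", "body": {"steps": [{"turn": [0, 0, 0], "travel": [-0.0007, 0, 0], "jaw": -0.7}, {"turn": [0, 0, 0], "travel": [-0.0006, 0, 0], "jaw": -0.7}, {"turn": [0, 0, 0], "travel": [0, 0, 0], "jaw": -0.7}, {"turn": [0, 0, 0], "travel": [0, 0, 0], "jaw": -0.7}], "force": 10}}

```text
clock: 22.62
tool_pos: [0.5533, 0.1449, 0.1011]
orientation: [[0.09, 0.996, 0.002], [0.996, -0.09, -0.0], [0.0, 0.002, -1.0]]
contact_force: [1.7, -0.1, 0.4]
width: 0.0257
grip_force: 10.0
```

{"method": "carry_out", "body": {"steps": [{"turn": [0, 0, 0], "travel": [0, 0, 0], "jaw": -0.4}, {"turn": [0, 0, 0], "travel": [0, 0, 0], "jaw": -0.2}, {"turn": [0, 0, 0], "travel": [0, 0, 0], "jaw": 0.0}, {"turn": [0, 0, 0], "travel": [0, 0, 0], "jaw": 0.0}, {"turn": [0, 0, 0], "travel": [0, 0, 0.03], "jaw": 0.0}, {"turn": [0, 0, 0], "travel": [0, 0, 0.05], "jaw": 0.0}, {"turn": [0, 0, 0], "travel": [0, 0, 0.05], "jaw": 0.0}]}}

```text
clock: 23.5
tool_pos: [0.5516, 0.145, 0.2313]
orientation: [[0.09, 0.996, -0.001], [0.996, -0.09, -0.0], [-0.0, -0.001, -1.0]]
contact_force: [0.0, 0.3, 0.2]
width: 0.0474
grip_force: 0.0
```

{"method": "carry_out", "body": {"steps": [{"turn": [0, 0, 0], "travel": [-0.05, 0.04, 0], "jaw": 0.0}, {"turn": [0, 0, 0], "travel": [-0.05, 0.05, 0], "jaw": 0.0}, {"turn": [0, 0, 0], "travel": [-0.05, 0.05, 0], "jaw": 0.0}, {"turn": [0, 0, 0], "travel": [-0.02, 0.05, 0], "jaw": 0.0}, {"turn": [0, 0, 0], "travel": [0, 0.04, 0], "jaw": 0.0}, {"turn": [0, 0, 0], "travel": [0, 0, 0], "jaw": 0.0}]}}

```text
clock: 24.25
tool_pos: [0.3941, 0.3644, 0.2303]
orientation: [[0.086, 0.996, -0.0], [0.996, -0.086, 0.0], [0.0, -0.0, -1.0]]
contact_force: [0.3, -0.7, 0.2]
width: 0.0469
grip_force: 0.0
```

```bash
python3 chk.py
```

```text
scene vs0 ((0.14184620191770847, 0.2060012908030764), 1.139490820566813) vs3 ((-0.08887417310637602, 0.00625810598892329), 1.237524316151937)
top vs0 ((0.0024993339496219846, -0.3672188732121633), 1.0016924552122752) vs3 ((0.12388717114170689, 0.0852277888427615), 0.9852465345462164)
[0.39464502 0.36212675 0.23008883] [-0.38625643  0.26114009  0.31837233]
```

View pics/last_top.png

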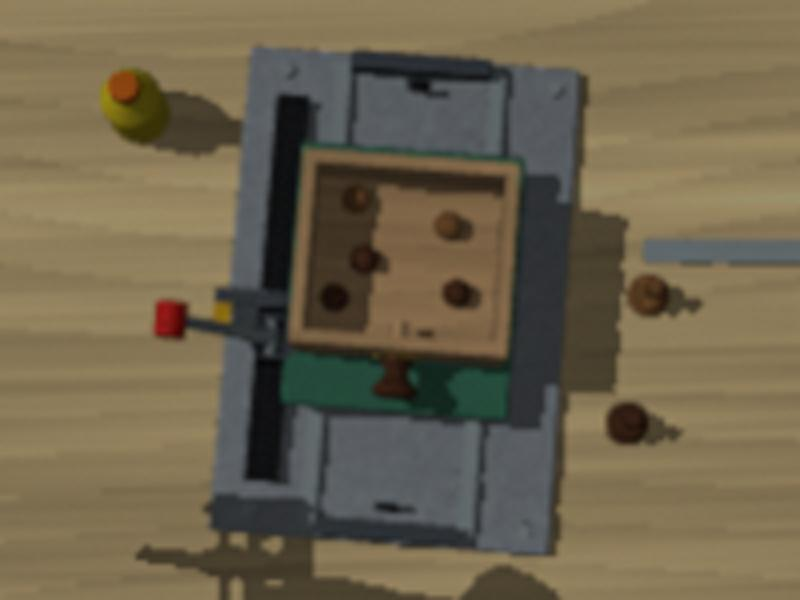

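The knob is home at (393,375), the carriage is in place, and the bystanders have not moved. The grip is at (170,320), further out than at the start, so I'm measuring its height.

```bash
cat > g.py <<'E'
from h import *
r=[]
for n in("top","scene"):
    m=camera_model(n); p,d=read_camera(n); Q=cloud(m,d); hs=cv2.cvtColor(p,cv2.COLOR_RGB2HSV)
    k=((hs[...,0]<8)|(hs[...,0]>172))&(hs[...,1]>130)&(hs[...,2]>50)&(Q[...,1]>.1)&(Q[...,1]<.3)&(abs(Q[...,0]-.55)<.08)
    v,u=np.nonzero(k); r+=list((*ray(m,[[u.mean(),v.mean()]]),)); print(n,u.mean(),v.mean(),np.median(Q[k],0).round(4))
o1,d1,o2,d2=r;d1,d2=d1[0],d2[0]
s=np.linalg.lstsq(np.c_[d1,-d2],o2-o1,rcond=None)[0];a=o1+s[0]*d1;b=o2+s[1]*d2;print(((a+b)/2).round(4),(a-b).round(4))
E
python3 g.py
```

```text
top 192.09677419354838 189.20967741935485 [0.5559 0.1529 0.1147]
scene 302.625 168.28571428571428 [0.5583 0.1494 0.1143]
[0.5558 0.1528 0.1107] [0.0006 0.001  0.0002]
```

The grip centre is at z ≈ 0.111, only about 3 mm clear of the release height. For margin I'll push it further up by nudging the roller inward from its outer side with the shut fingers.

{"method": "carry_out", "body": {"steps": [{"turn": [0, 0, 0], "travel": [0.045, -0.04, 0], "jaw": -1}, {"turn": [0, 0, 0], "travel": [0.045, -0.04, 0], "jaw": -1}, {"turn": [0, 0, 0], "travel": [0.045, -0.04, 0], "jaw": -1}, {"turn": [0, 0, 0], "travel": [0.03, -0.042, 0], "jaw": -1}, {"turn": [0, 0, 0], "travel": [0, 0, -0.05], "jaw": -1}, {"turn": [0, 0, 0], "travel": [0, 0, -0.05], "jaw": -1}, {"turn": [0, 0, 0], "travel": [0, 0, -0.035], "jaw": -1}, {"turn": [0, 0, 0], "travel": [0, 0, 0], "jaw": -1}]}}

```text
clock: 25.45
tool_pos: [0.5569, 0.1983, 0.0919]
orientation: [[0.092, 0.996, -0.008], [0.996, -0.092, -0.002], [-0.003, -0.008, -1.0]]
contact_force: [-0.1, 0.4, 0.8]
width: 0.0003
grip_force: 0.0
```

{"method": "carry_out", "body": {"steps": [{"turn": [0, 0, 0], "travel": [0, -0.012, 0], "jaw": -1}, {"turn": [0, 0, 0], "travel": [-0.0005, -0.006, 0], "jaw": -1}, {"turn": [0, 0, 0], "travel": [-0.0004, -0.004, 0.003], "jaw": -1}, {"turn": [0, 0, 0], "travel": [-0.0004, -0.004, 0.003], "jaw": -1}, {"turn": [0, 0, 0], "travel": [-0.0003, -0.003, 0.002], "jaw": -1}]}}

```text
clock: 26.08
tool_pos: [0.5592, 0.1726, 0.1049]
orientation: [[0.09, 0.996, 0.002], [0.996, -0.09, 0.003], [0.003, 0.002, -1.0]]
contact_force: [-0.0, 3.9, 3.4]
width: 0.0005
grip_force: 2.3
```

{"method": "carry_out", "body": {"steps": [{"turn": [0, 0, 0], "travel": [-0.0002, -0.003, 0.002], "jaw": -1}, {"turn": [0, 0, 0], "travel": [-0.0002, -0.003, 0.002], "jaw": -1}, {"turn": [0, 0, 0], "travel": [-0.0002, -0.002, 0.001], "jaw": -1}]}}

```text
clock: 26.45
tool_pos: [0.5583, 0.1637, 0.1091]
orientation: [[0.09, 0.996, 0.001], [0.996, -0.09, 0.0], [0.0, 0.001, -1.0]]
contact_force: [1.0, 1.8, 1.0]
width: 0.0005
grip_force: 1.2
```

```bash
python3 g.py; python3 chk.py
```

```text
top 199.0 187.0 [0.5604 0.1321 0.1228]
scene 299.06976744186045 167.34883720930233 [0.5603 0.1356 0.1246]
[0.5606 0.1329 0.1271] [-0.0015 -0.0025 -0.0005]
scene vs0 ((0.36626475712352047, 0.16190337168987412), 0.8204534441630046) vs3 ((0.10006066127516533, -0.41276336301809025), 0.827675271987915)
top vs0 ((-0.007193973560521982, -0.3667854120144938), 0.7264340432484945) vs3 ((-0.09672899488478848, 0.0446540762188512), 0.6964849007129669)
[0.55760359 0.16314245 0.10809771] [-0.01339839  2.59900714  0.71887353]
```

Grip raised with good margin. I'm backing straight out, lifting away and checking once more.

{"method": "carry_out", "body": {"steps": [{"turn": [0, 0, 0], "travel": [0.001, 0.015, 0], "jaw": -1}, {"turn": [0, 0, 0], "travel": [0.001, 0.02, 0], "jaw": -1}, {"turn": [0, 0, 0], "travel": [0, 0, 0.05], "jaw": -1}, {"turn": [0, 0, 0], "travel": [-0.02, 0.03, 0.05], "jaw": -1}, {"turn": [0, 0, 0], "travel": [-0.05, 0.04, 0.02], "jaw": -1}, {"turn": [0, 0, 0], "travel": [-0.05, 0.05, 0], "jaw": -1}, {"turn": [0, 0, 0], "travel": [-0.03, 0.04, 0], "jaw": -1}, {"turn": [0, 0, 0], "travel": [0, 0, 0], "jaw": -1}]}}

```text
clock: 27.65
tool_pos: [0.416, 0.3531, 0.227]
orientation: [[0.084, 0.996, -0.001], [0.996, -0.084, 0.0], [-0.0, -0.001, -1.0]]
contact_force: [0.5, -0.5, -0.8]
width: 0.0006
grip_force: 0.0
```

```bash
python3 g.py; python3 chk.py
```

```text
top 195.8548387096774 189.17741935483872 [0.5541 0.1404 0.1254]
scene 299.1509433962264 166.67924528301887 [0.5584 0.1378 0.1253]
[0.5542 0.1408 0.1215] [0.0006 0.001  0.0002]
scene vs0 ((0.18889878488823086, 0.1354752414197975), 1.1373307240804036) vs3 ((0.11834735924458784, -0.15362288158256376), 1.2133877895673115)
top vs0 ((0.04734535310511134, -0.28101218364726677), 0.9855320578813553) vs3 ((0.03538753606113332, 0.06639199311207733), 0.9866874485214552)
[0.41940973 0.3495522  0.22676236] [0.77009747 0.42480916 0.32437077]
```

```bash
python3 -c "from plant import close_job; print(close_job())"
```

```text
the job is handed in; nothing more can be done
None
```

Job handed in at about 28 s of the 72 s allowed: brake locked, knob seated at about 17 N, then the lever raised clear of the brake; the carriage ended about 1 mm from its starting place (it crept about 1.3 mm in the first push and I eased it partly back), and no other object in view had moved.

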